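Refit the switch plate on an appliance base

TASK

On the repair bench a white motor base lies upside down with two posts sticking up. Take the longer of the two metal switch plates by its black block and hang it on the base so that both posts come up through its two holes and it lies flat on the base, block up. Leave the shorter plate and the screw jar where they are.

Things in the scene. Friction and masses are not known exactly. Their poses are not given: they have to be found in the camera images.
- switch_plate: Longer aluminium plate, loose, 170 (x) x 70 (y) x 5 mm, flat on the bench, 0.15 to 0.4 kg; two 28 mm through holes on its x axis, 55 mm either side of the middle. On its middle an upright black block, 36 (x) x 24 (y) mm, from 5 to 45 mm above the underside: grip it across the 24 mm. Same turned half round; either way will do. Origin: centre of underside, z up.
- motor_base: White box, fixed, 240 (x) x 160 (y) mm, flat top 70 mm above the bench. Two upright steel posts on the top, on its x axis, 55 mm either side of the middle: 12 mm thick, 34 mm tall, top 12 mm tapering to 4 mm. Rubber feet, 20 mm wide, 6 mm high, at x +-105, y +-65 mm, clear of the plate. Origin: centre of underside, at bench level; plate's underside is at z 70 mm when home.
- short_plate: The shorter switch plate, loose, not to be used: same make, width, thickness and black block, but 115 mm long, with its two 28 mm holes only 70 mm apart, so it does not fit. Origin: centre of the underside, x along its length.
- screw_jar: Glass screw jar with a steel lid, loose, 60 mm across and 85 mm high, stands upright on the bench beyond the plates; leave it. Origin: centre of its underside.
Mind the look-alikes: they are no part of the job. Leave any turquoise look-alike of the switch_plate alone.

How it is judged:
By the outcome, as a careful person would: the job done as asked, in the order asked, and still so for the second after the job is handed in, with the robot touching nothing.
It also fails if it takes over 35 s, if anything falls off the work surface, if the arm or the gripper's body presses on something with over 40 N, if the wrist force passes 120 N, or if a joint passes its speed limit or range.

ROBOT

A 7-joint arm with a two-finger parallel gripper is mounted at the origin on the work surface. World frame = base frame: x ahead of the robot, y to its left, z up, the work surface at z = 0. Lengths are in m, angles in rad, forces in N, time in s.
With the tool pointing down it reaches from about 0.4 to 0.85 m from the base axis. Payload 10.4 kg.
Tool frame: the origin (TCP) lies on the centre line of the jaws, within the pads' length; the fingertips stand 11 mm ahead of it and the grasp point (between the pads) lies 8 mm behind it; z points along the fingers, y is the line along which they close (so a half turn about z gives the same grasp; the last joint's range is limited). The gripper opens to 87 mm and grips with 3 to 60 N. Pads are 19 mm wide; open, the fingers measure 117 mm over their backs; the gripper's body (75 mm by 190 mm) begins 51 mm behind the grasp point.
Start: joints at [1.092, 0.332, -0.065, 1.46, 0.022, 1.35, -0.088], TCP at [0.275, -0.561, 0.234] pointing down, gripper open.
Joint ranges: [-2.6, 2.6], [-0.5, 2.12], [-1.47, 1.34], [0.16, 2.42], [-1.27, 4.41], [0.06, 2.06], [-2.6, 2.6]. Speed limits (rad/s): [2.22, 2.22, 2.79, 2.79, 3.14, 3.14, 3.14].

INTERFACE

Orientations are given as a unit quaternion [x, y, z, w].
In Python, from bench import r gives the robot as it stands.
- The arm moves only by the shell command python3 -m pendant 'ROWS' [OPENING] [FORCE]. ROWS is JSON, a list of rows, each a list of 4 numbers: the shift along the tool's x, y, z in m, then the turn about the tool's z in rad. A call has 1 to 8 rows; each row shifts and turns the commanded pose from where the row before left it, along the tool's axes as they then stand; what a row does not reach is not made up. A row lasts 1/12 s, in which the tool goes at most 41.7 mm and 7.16 degrees, less where a joint would pass 70% of its speed; a pose out of reach is approached as far as the arm can. A call with a gripper value outside its range is refused whole. OPENING is the opening, from 0 (shut) to 1 (fully open), set as the call begins (- or left out, the last holds). The fingers move at their own pace and stop on an object; FORCE is the grip in N (left out, the last holds). Time passes only in rows, so rows that do not move let the fingers close. It gives the time, the measured TCP pose, the force, the opening and the grip force at its end, in the units of the state.
- r.read_state(): the state, without advancing time (a new reading comes with each control period).
- r.camera(name): name is "scene" or "side" or "wrist"; returns a dict with "img" (400x640x3 uint8, red, green, blue), "camera_matrix" (3x3 intrinsics, pixels), "xyz" and "attitude" of the camera in the world. Camera axes: x right, y down, z forward; pixel columns grow to the right and rows downward; lengths in m; the calibration is good to about 2 mm. A picture is of the moment at which its call begins. There is no depth.
- r.close_job(): hands the job in; it is judged then, once.
Trained networks look in the newest picture that a camera, given by its name, has taken for a name from the list of things; names that differ only in an ending like _2 or _b are one class to them, and where a whole thing is asked for, a point or a joint stands for the part that bears it (a point fixed in the world has none). Each returns a list of dicts, best first, with "score" (0 to 1); they miss things now and then, are a little off and sometimes report something else, mostly with a low value. They report only what shows in the picture. A call takes as long as a camera call. They do not tell look-alikes from the thing itself.
- r.outline_of(thing, camera): "mask" (400x640 bool, what is visible of it) and "bbox" ([centre column, centre row, width, height] in pixels, round what is visible of it).
The state is a dict: "time": time; "joint_positions": joint angles; "joint_vel": joint speeds; "joint_torque": joint torques, N m; "ee_pos": TCP position; "eef_rot": TCP orientation; "ft_force": force on the tool from outside, world axes, zero at the start; "torque": the same for the moment, N m; "width": finger opening in m; "grip_force": force on a finger pad.
Only numpy, scipy, OpenCV 4.12 (cv2) and the standard library are available. Lean on these libraries where they do the work, as an engineer would, in place of code of your own. Each camera call takes 0.05 s, during which the arm holds its last target. There are 200 camera calls.

## Working session

There is one attempt and no reset: what is moved stays moved. The work goes in short steps, Python scripts to look and compute and a shell command to move; the robot and the scene stay as the last step left them, time stands still between calls to the robot, and variables do not carry over. Pictures are saved under pics/ and viewed, at most 10 in all, crops included, and the job is handed in when it is done.

```bash
mkdir -p pics; ls; cat > h.py <<'E'
from bench import r
import cv2, numpy as np
from scipy.spatial.transform import Rotation as R
def ray(c,uv,z):
    A=np.array(c["attitude"]); M=R.from_quat(A).as_matrix() if A.size==4 else A.reshape(3,3)
    d=M@np.linalg.inv(c["camera_matrix"])@np.array([uv[0],uv[1],1.]); p=np.array(c["xyz"])
    return p+d*(z-p[2])/d[2]
def proj(c,P):
    A=np.array(c["attitude"]); M=R.from_quat(A).as_matrix() if A.size==4 else A.reshape(3,3)
    q=(np.array(P)-np.array(c["xyz"]))@M; q=q@np.array(c["camera_matrix"]).T
    return q[...,:2]/q[...,2:]
def save(c,n): cv2.imwrite("pics/"+n,c["img"][...,::-1])
E
python3 - <<'E'
from h import *
s=r.read_state(); print(s["ee_pos"],s["eef_rot"],s["time"])
ims=[]
for n in("scene","side"):
    c=r.camera(n); print(n,c["xyz"],c["attitude"]); save(c,n+"0.png")
    for t in("switch_plate","motor_base","short_plate","screw_jar"):
        for o in r.outline_of(t,n):
            b=o["bbox"]; print(t,round(o["score"],2),np.round(b),np.round(ray(c,b[:2],0.07 if t=="motor_base" else 0.01),3))
E
```

```text
pics
[ 0.27495214 -0.56086218  0.23274027] [ 9.74141413e-01  2.25938033e-01 -1.78346159e-04 -6.93040196e-04] 0.0
scene [ 1.04276419 -0.87699987  0.78126496] [ 0.86295943  0.26632601 -0.13496176 -0.40762336]
switch_plate 0.86 [277. 261.  85.  37.] [ 0.538 -0.353  0.01 ]
switch_plate 0.72 [159. 253.  90.  59.] [ 0.31  -0.478  0.01 ]
switch_plate 0.62 [251. 189.  70.  30.] [ 0.329 -0.201  0.01 ]
motor_base 0.93 [391. 120.  96.  68.] [0.506 0.19  0.07 ]
motor_base 0.16 [427. 193.  27.  40.] [ 0.726 -0.043  0.07 ]
short_plate 0.64 [332. 188.  48.  38.] [ 0.494 -0.084  0.01 ]
screw_jar 0.7 [429. 194.  30.  40.] [0.706 0.028 0.01 ]
side [0.12855563 0.74723605 1.00614085] [-0.18685808  0.90875063 -0.36338887  0.08488161]
switch_plate 0.86 [344. 155.  57.  22.] [ 0.536 -0.344  0.01 ]
switch_plate 0.77 [368. 125.  40.  31.] [ 0.519 -0.526  0.01 ]
switch_plate 0.76 [398. 206.  59.  36.] [ 0.312 -0.197  0.01 ]
switch_plate 0.75 [423. 155.  44.  32.] [ 0.303 -0.441  0.01 ]
motor_base 0.94 [277. 309. 120. 114.] [0.456 0.272 0.07 ]
short_plate 0.7 [242. 204.  24.  32.] [ 0.73  -0.028  0.01 ]
short_plate 0.61 [326. 217.  47.  31.] [ 0.485 -0.076  0.01 ]
screw_jar 0.59 [241. 204.  24.  36.] [ 0.733 -0.028  0.01 ]
```

View pics/scene0.png

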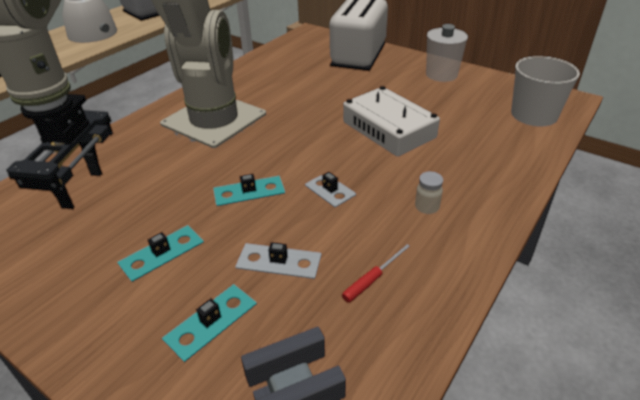

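View pics/side0.png

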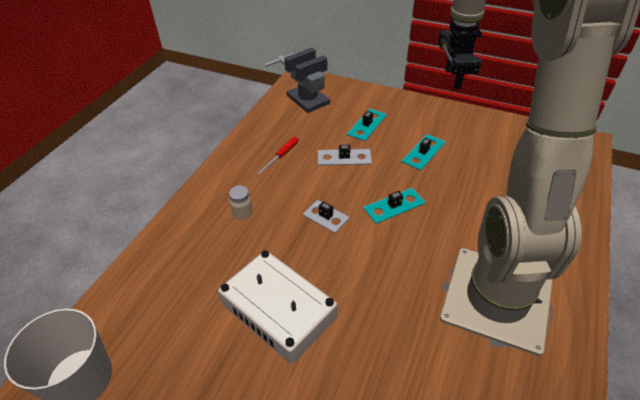

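Candidates for the plate in the scene picture: grey long (279,260), grey short (330,188), and turquoise look-alikes at (248,190), (160,252) and (209,320). The description fits the grey long one at (279,260). The base is at (391,118), with its posts at about (377,97) and (405,110).

```bash
python3 - <<'E'
from h import *
a=cv2.imread("pics/scene0.png");b=cv2.imread("pics/side0.png")
f=lambda i,x,y,w,h,k:cv2.resize(i[y:y+h,x:x+w],None,fx=k,fy=k,interpolation=cv2.INTER_CUBIC)
top=np.hstack([f(a,230,230,100,60,4),f(b,300,130,100,60,4)])
bot=np.hstack([f(a,340,80,100,80,4),f(b,215,245,130,104,4)[:320,:400] if 0 else cv2.resize(b[245:345,215:340],(400,320))])
cv2.imwrite("pics/crop.png",np.vstack([top,bot]))
E
```

```text
(no output)
```

View pics/crop.png

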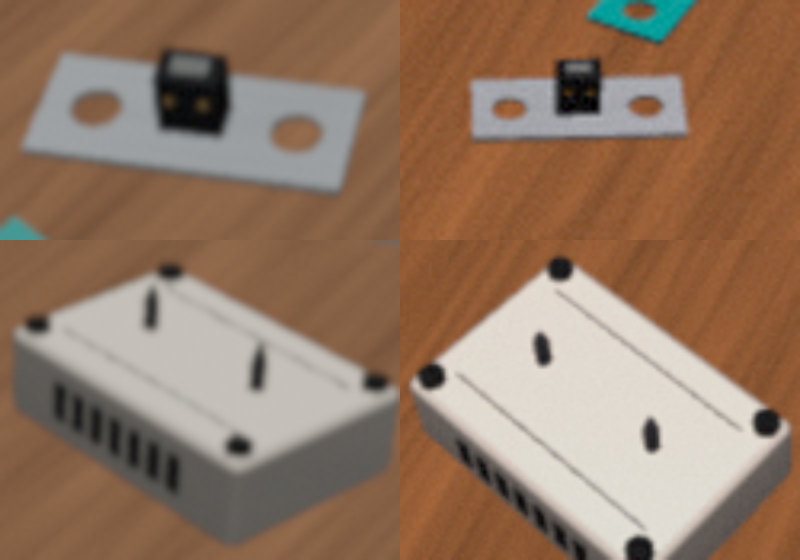

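The crop confirms the choice: a long grey plate with an upright block, and a fixed base with two posts.

```bash
python3 - <<'E'
from h import *
c=r.camera("scene");s=r.camera("side")
def pr(n,cam,A,z):
    P=np.array([ray(cam,a,z) for a in A]); d=P[1]-P[0]
    print(n,np.round(P[:,:2].tolist(),3).tolist(),"mid",np.round(P.mean(0)[:2],4),"len",round(np.linalg.norm(d),4),"ang",round(np.degrees(np.arctan2(d[1],d[0])),1))
pr("holes sc",c,[(254,256.7),(304,263.2)],.004)
pr("holes si",s,[(361.3,156.2),(327.2,157)],.004)
pr("postbase sc",c,[(377.5,102),(404.2,117.5)],.07)
pr("posttop sc",c,[(377.7,92.5),(405,106)],.104)
pr("postbase si",s,[(260.3,283.7),(293.8,310.6)],.07)
pr("posttop si",s,[(258.4,274.4),(293.1,300.9)],.104)
F=[(340+x/4,80+(y-240)/4) for x,y in((170,271),(36,323),(375,381),(238,445))]
G=[(215+(x-400)/3.2,245+(y-240)/3.2) for x,y in((560,268),(432,376),(766,422),(640,548))]
for cam,A in((c,F),(s,G)): 
    P=np.array([ray(cam,a,.075) for a in A]); print(np.round(P[:,:2],3).tolist(),np.round(P.mean(0)[:2],4))
st=r.read_state(); print(R.from_quat(st["eef_rot"]).as_matrix().round(3).tolist())
w=r.camera("wrist"); M=R.from_quat(st["eef_rot"]).as_matrix(); print("wrist in tool", (M.T@(np.array(w["xyz"])-st["ee_pos"])).round(3), w["camera_matrix"][0])
E
```

```text
holes sc [[0.484, -0.367], [0.585, -0.322]] mid [ 0.5346 -0.3446] len 0.1101 ang 24.1
holes si [[0.485, -0.368], [0.585, -0.323]] mid [ 0.5348 -0.3453] len 0.1098 ang 24.5
postbase sc [[0.423, 0.258], [0.529, 0.223]] mid [0.4756 0.2407] len 0.1119 ang -18.5
posttop sc [[0.425, 0.252], [0.526, 0.226]] mid [0.4756 0.2392] len 0.1051 ang -14.7
postbase si [[0.523, 0.227], [0.419, 0.261]] mid [0.4714 0.2439] len 0.1093 ang 161.9
posttop si [[0.525, 0.225], [0.421, 0.257]] mid [0.4731 0.2412] len 0.1093 ang 162.8
[[0.395, 0.335], [0.354, 0.212], [0.595, 0.271], [0.555, 0.146]] [0.4747 0.2407]
[[0.553, 0.147], [0.592, 0.271], [0.354, 0.212], [0.393, 0.334]] [0.4729 0.241 ]
[[0.898, 0.44, 0.0], [0.44, -0.898, -0.0], [0.0, 0.0, -1.0]]
wrist in tool [ 0.069 -0.001 -0.152] [334.48276411   0.         315.35928903]
```

```bash
python3 -m pendant '[[0.015,-0.004,0,0],[0.03,-0.0072,0,0],[0.03,-0.0072,0,0],[0.03,-0.0072,0,0],[0.03,-0.0072,0,0],[0.03,-0.0072,0,0],[0.03,-0.0072,0,0],[0.03,-0.0072,0,0]]' 1 && python3 -m pendant '[[0.03,-0.0072,0.01,0],[0.03,-0.0072,0.01,0],[0.03,-0.0072,0.01,0.01],[0.013,-0.0036,0,0.01],[0,0,0,0.01],[0,0,0,0],[0,0,0,0]]'
cat > w.py <<'E'
import sys
from h import *
def rel(tx,ty,tang):
    s=r.read_state(); M=R.from_quat(s["eef_rot"]).as_matrix(); d=M.T@(np.array([tx,ty,s["ee_pos"][2]])-s["ee_pos"])
    a=np.arctan2(M[1,0],M[0,0]); t=np.radians(tang)
    print("t",s["time"],"pos",s["ee_pos"].round(4),"ang",np.degrees(a).round(2),"tilt",M[2,:2].round(4),"| move x,y",d[:2].round(4),"turn",round((a-t+np.pi)%(2*np.pi)-np.pi,4)); print("j",np.round(s["joint_positions"],2),"F",np.round(s["ft_force"],1))
E
python3 - <<'E'
from w import *
rel(.5347,-.345,24.3)
c=r.camera("wrist"); save(c,"w1.png")
for o in r.outline_of("switch_plate","wrist"): print(o["score"],np.round(o["bbox"]))
E
```

```text
time: 1.32
ee_pos: [0.4542, -0.4123, 0.2338]
eef_rot: [0.974, 0.226, 0.0, 0.0]
ft_force: [0.0, -0.8, 0.1]
width: 0.0871
grip_force: 0.0
time: 1.9
ee_pos: [0.534, -0.3466, 0.2038]
eef_rot: [0.978, 0.211, -0.0, 0.0]
ft_force: [-0.3, -1.1, -0.0]
width: 0.087
grip_force: 0.0
t 1.9 pos [ 0.534  -0.3466  0.2038] ang 24.34 tilt [-0.0005  0.0008] | move x,y [ 0.0013 -0.0012] turn 0.0006
j [ 0.68  0.38 -0.23  1.46  0.09  1.31 -0.7 ] F [-0.3 -1.1 -0. ]
0.95 [437. 223. 103.  66.]
0.91 [316. 173.  69. 158.]
0.68 [105. 221.  33.  14.]
```

View pics/w1.png

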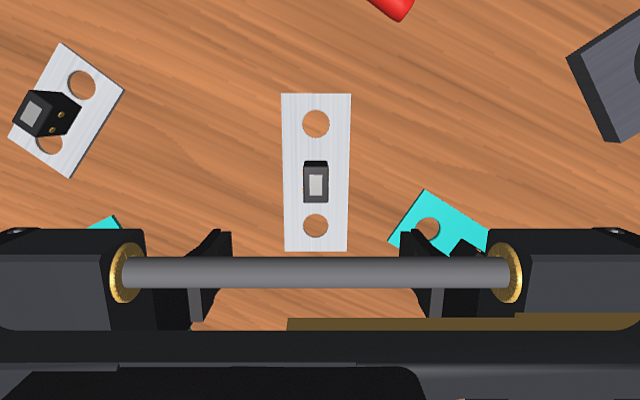

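The plate is centred below the jaws, with its holes at (316,123) and (315,225). The short plate shows at left and a turquoise one at lower right (388,240).

```bash
python3 - <<'E'
from h import *
from w import rel
c=r.camera("wrist")
A=ray(c,(315,224.5),.004);B=ray(c,(315.7,123.5),.004);d=B-A
print(A,B,(A+B)/2,np.linalg.norm(d),np.degrees(np.arctan2(d[1],d[0])))
T=ray(c,(388,240),.005); print("turq corner",T)
s=r.read_state(); M=R.from_quat(s["eef_rot"]).as_matrix()
print("turq in tool",M.T@(T-s["ee_pos"])); m=(A+B)/2
rel(m[0],m[1],np.degrees(np.arctan2(d[1],d[0])))
E
```

```text
[ 0.48640623 -0.36742429  0.004     ] [ 0.58633218 -0.32312103  0.004     ] [ 0.53636921 -0.34527266  0.004     ] 0.10930678749227855 23.910629837307674
turq corner [ 0.50365904 -0.44932839  0.005     ]
turq in tool [-0.06964785  0.08084609  0.19904083]
t 2.05 pos [ 0.5338 -0.3468  0.204 ] ang 24.29 tilt [-0.0001  0.0009] | move x,y [ 0.0029 -0.0004] turn 0.0066
j [ 0.68  0.38 -0.23  1.46  0.09  1.31 -0.7 ] F [ 0.6 -0.6  0.2]
```

```bash
python3 -m pendant '[[0.002,-0.001,0.033,0.004],[0,0,0.033,0],[0,0,0.033,0],[0,0,0.033,0],[0,0,0.025,0],[0,0,0.015,0],[0,0,0.011,0],[0,0,0,0]]' 0.6 && python3 -m pendant '[[0,0,0,0],[0,0,0,0],[0,0,0,0],[0,0,0,0],[0,0,0,0],[0,0,0,0]]' 0 35; python3 - <<'E'
from w import *
rel(.536,-.345,24.1)
E
```

```text
time: 2.72
ee_pos: [0.5345, -0.3437, 0.0184]
eef_rot: [0.978, 0.209, -0.001, -0.001]
ft_force: [0.3, 0.6, -0.5]
width: 0.0528
grip_force: 0.0
time: 3.22
ee_pos: [0.5366, -0.3442, 0.0215]
eef_rot: [0.978, 0.209, 0.001, 0.001]
ft_force: [1.1, -1.0, 3.2]
width: 0.0238
grip_force: 35.0
t 3.2167 pos [ 0.5366 -0.3442  0.0215] ang 24.16 tilt [0.0008 0.0016] | move x,y [-0.0009  0.0004] turn 0.001
j [ 0.66  0.56 -0.21  1.62  0.14  0.98 -0.74] F [ 1.1 -1.   3.2]
```

```bash
python3 -m pendant '[[0,0,-0.008,0],[0,0,-0.02,0],[0,0,-0.028,0],[0,0,-0.03,0],[0,0,-0.03,0],[0,0,-0.028,0],[0,0,-0.018,0],[0,0,-0.008,0]]' && python3 -m pendant '[[0.005,-0.014,0,0],[0.0091,-0.028,0,0],[0.0091,-0.028,0,0],[0.0091,-0.028,0,0],[0.0091,-0.028,0,0],[0.0091,-0.028,0,0],[0.0091,-0.028,0,0],[0.0091,-0.028,0,0]]' && python3 -m pendant '[[0.0091,-0.028,0,0],[0.0091,-0.028,0,0],[0.0091,-0.028,0,0],[0.0091,-0.028,0,0],[0.0091,-0.028,0,0],[0.0091,-0.028,0,0],[0.0091,-0.028,0,0],[0.0091,-0.028,0,0]]' && python3 -m pendant '[[0.0091,-0.028,0,0],[0.0091,-0.028,0,0],[0.0091,-0.028,0,0],[0.006,-0.02,0,0],[0.004,-0.01,0,0],[0,0,0,0]]'; python3 - <<'E'
from w import *
rel(.474,.241,162.2)
E
```

```text
time: 3.88
ee_pos: [0.5369, -0.344, 0.1941]
eef_rot: [0.978, 0.209, 0.001, 0.001]
ft_force: [0.3, -0.0, -2.9]
width: 0.0238
grip_force: 35.0
time: 4.55
ee_pos: [0.5117, -0.1225, 0.1896]
eef_rot: [0.978, 0.209, -0.001, -0.0]
ft_force: [0.5, -0.8, -2.8]
width: 0.024
grip_force: 35.0
time: 5.22
ee_pos: [0.4864, 0.1113, 0.1898]
eef_rot: [0.978, 0.209, -0.001, 0.0]
ft_force: [0.8, 0.5, -3.5]
width: 0.0238
grip_force: 35.0
time: 5.72
ee_pos: [0.4737, 0.2318, 0.1899]
eef_rot: [0.977, 0.211, -0.001, -0.0]
ft_force: [1.0, 0.2, -2.6]
width: 0.0237
grip_force: 35.0
t 5.7167 pos [0.4737 0.2318 0.1899] ang 24.39 tilt [-0.0011 -0.0011] | move x,y [ 0.0041 -0.0082] turn -2.4052
j [ 0.04  0.21 -0.64  1.75  0.13  1.23 -1.79] F [ 1.   0.2 -2.6]
```

```bash
python3 -m pendant '[[0.004,-0.008,0,-0.05],[0,0,0,-0.115],[0,0,0,-0.115],[0,0,0,-0.115],[0,0,0,-0.115],[0,0,0,-0.115],[0,0,0,-0.115],[0,0,0,-0.115]]' && python3 -m pendant '[[0,0,0,-0.115],[0,0,0,-0.115],[0,0,0,-0.115],[0,0,0,-0.115],[0,0,0,-0.115],[0,0,0,-0.115],[0,0,0,-0.115],[0,0,0,-0.115]]' && python3 -m pendant '[[0,0,0,-0.115],[0,0,0,-0.115],[0,0,0,-0.115],[0,0,0,-0.115],[0,0,0,-0.11],[0,0,0,-0.06],[0,0,0,0],[0,0,0,0]]'; python3 - <<'E'
from w import *
c=r.camera("wrist"); save(c,"w2.png")
rel(.474,.241,162.2)
E
```

```text
time: 6.38
ee_pos: [0.4756, 0.2363, 0.1899]
eef_rot: [0.802, 0.597, -0.001, 0.0]
ft_force: [-0.0, -0.7, -1.3]
width: 0.0236
grip_force: 35.0
time: 7.05
ee_pos: [0.4756, 0.2363, 0.1899]
eef_rot: [0.453, 0.891, -0.001, -0.0]
ft_force: [0.5, 0.0, -3.7]
width: 0.0236
grip_force: 35.0
time: 7.72
ee_pos: [0.4756, 0.2368, 0.1901]
eef_rot: [0.159, 0.987, -0.001, -0.0]
ft_force: [0.4, -0.7, -3.4]
width: 0.0239
grip_force: 35.0
t 7.7667 pos [0.4755 0.2372 0.1902] ang 161.74 tilt [ 0.0002 -0.0009] | move x,y [0.0026 0.0031] turn -0.008
j [ 0.28  0.29 -0.96  1.73  0.25  1.26  0.52] F [-1.3 -0.2 -2.6]
```

View pics/w2.png

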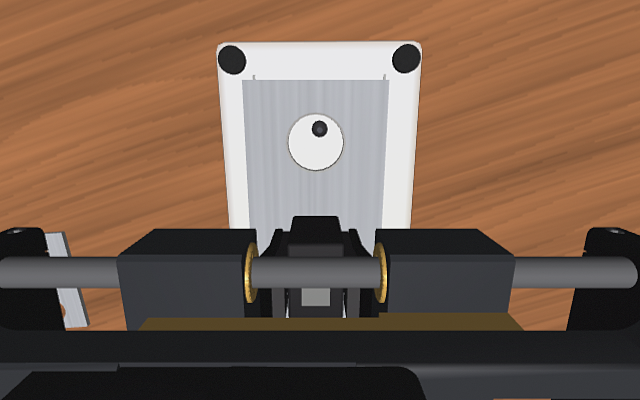

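The plate is held level over the base. One hole is at (315.5,142), with its post tip showing through it at (319.5,127). The feet are at (231.5,60) and (406,59).

```bash
python3 - <<'E'
from h import *
c=r.camera("wrist"); s=r.read_state(); M=R.from_quat(s["eef_rot"]).as_matrix()
T=lambda P:(M.T@(P-s["ee_pos"])).round(4)
print("hole",T(ray(c,(315.5,142),.1738)))
print("post top",T(ray(c,(319.5,126.5),.103)),ray(c,(319.5,126.5),.103))
a=ray(c,(231.5,60),.076);b=ray(c,(406,59),.076)
print("feet",T(a),T(b),np.linalg.norm(a-b))
d=b-a;print("base ang",np.degrees(np.arctan2(d[1],d[0]))+90, "centre est",T((a+b)/2))
# feet mid -> centre is 0.105 back along base x
E
```

```text
hole [0.0541 0.0007 0.0165]
post top [0.0587 0.0035 0.0873] [0.42071188 0.25915152 0.103     ]
feet [ 0.1059 -0.0616  0.1143] [0.1065 0.0678 0.1142] 0.12934954904559207
base ang 162.0596738457875 centre est [0.1062 0.0031 0.1143]
```

```bash
python3 -m pendant '[[0.0035,0.0027,0,-0.006],[0,0,0.015,0],[0,0,0.02,0],[0,0,0.015,0],[0,0,0.01,0],[0,0,0.005,0],[0,0,0,0],[0,0,0,0]]' && python3 - <<'E'
from w import *
c=r.camera("wrist"); save(c,"w3.png")
rel(.474,.241,162.2)
E
```

```text
time: 8.48
ee_pos: [0.4729, 0.2424, 0.126]
eef_rot: [0.154, 0.988, 0.0, 0.0]
ft_force: [-0.2, 0.5, -2.7]
width: 0.0237
grip_force: 35.0
t 8.5333 pos [0.4732 0.2425 0.1264] ang 162.31 tilt [-0.0008  0.0008] | move x,y [-0.0013 -0.0011] turn 0.0018
j [ 0.24  0.36 -0.93  1.8   0.32  1.14  0.46] F [ 0.4  0.6 -2.8]
```

View pics/w3.png

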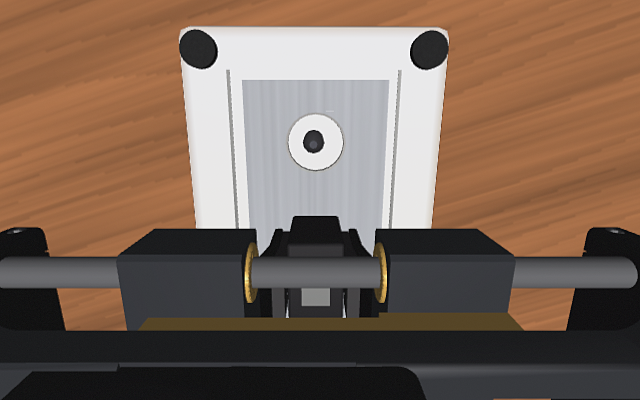

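The post tip sits in the middle of the hole at (314,142), so I can go straight down.

```bash
python3 -m pendant '[[0,0,0.008,0],[0,0,0.008,0],[0,0,0.008,0],[0,0,0.005,0],[0,0,0.003,0],[0,0,0.0015,0],[0,0,0,0],[0,0,0,0]]' && python3 - <<'E'
from w import *
rel(.474,.241,162.2)
E
```

```text
time: 9.2
ee_pos: [0.4729, 0.2422, 0.0922]
eef_rot: [0.154, 0.988, 0.0, 0.0]
ft_force: [0.2, 0.8, -3.8]
width: 0.0237
grip_force: 35.0
t 9.2 pos [0.4729 0.2422 0.0922] ang 162.31 tilt [-0.0003  0.0003] | move x,y [-0.0014 -0.0008] turn 0.002
j [ 0.21  0.4  -0.91  1.83  0.36  1.08  0.43] F [ 0.2  0.8 -3.8]
```

```bash
python3 -m pendant '[[0,0,0.001,0],[0,0,0,0],[0,0,0,0]]' && python3 -m pendant '[[0,0,0,0],[0,0,0,0],[0,0,0,0],[0,0,0,0],[0,0,0,0],[0,0,0,0]]' 0.6 && python3 -m pendant '[[0,0,-0.005,0],[0,0,-0.015,0],[0,0,-0.025,0],[0,0,-0.03,0],[0,0,-0.03,0],[0,0,-0.02,0],[0,0,-0.01,0],[0,0,0,0]]' && python3 - <<'E'
from w import *
rel(.474,.241,162.2)
a=r.camera("scene")["img"];b=r.camera("side")["img"];c=r.camera("wrist")["img"]
o=np.hstack([cv2.resize(a[70:170,330:455],(400,320)),cv2.resize(b[245:345,215:340],(400,320))])
o=np.vstack([o,np.hstack([cv2.resize(c,(400,250)),cv2.resize(a,(400,250))])])
cv2.imwrite("pics/end.png",o[...,::-1])
E
```

```text
time: 9.45
ee_pos: [0.4731, 0.2423, 0.0914]
eef_rot: [0.154, 0.988, 0.0, 0.0]
ft_force: [-0.4, -1.4, 0.6]
width: 0.0239
grip_force: 35.0
time: 9.95
ee_pos: [0.4728, 0.242, 0.091]
eef_rot: [0.154, 0.988, -0.0, 0.0]
ft_force: [-0.9, -0.4, -0.2]
width: 0.0505
grip_force: 0.0
time: 10.62
ee_pos: [0.4736, 0.2426, 0.2281]
eef_rot: [0.154, 0.988, 0.001, 0.002]
ft_force: [0.8, 0.1, 0.0]
width: 0.0523
grip_force: 0.0
t 10.6167 pos [0.4736 0.2426 0.2281] ang 162.3 tilt [-0.003   0.0018] | move x,y [-0.0009 -0.0014] turn 0.0017
j [ 0.29  0.25 -0.98  1.68  0.22  1.32  0.54] F [0.8 0.1 0. ]
```

View pics/end.png

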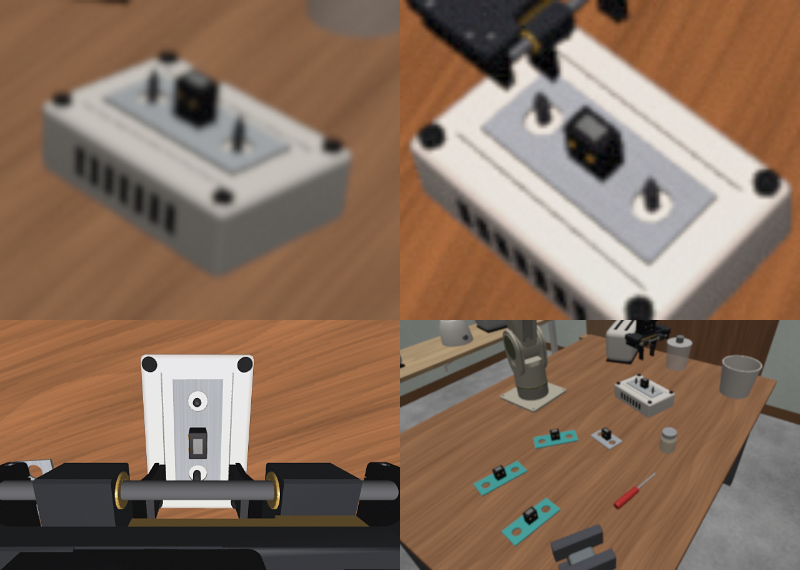

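The plate lies flat on the base with both posts through its holes and the block up. The gripper is clear and the other things have not moved.

```bash
python3 -c "
from bench import r
print(r.close_job())"
```

```text
the job is handed in; nothing more can be done
None
```

The long grey switch plate hangs on the motor base, flat and block up with both posts through its holes; nothing else was moved, and the job was handed in at about 11 s.

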